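# Change the paper roll in the lab's spring-spindle holder

## Task

Change the paper roll in the holder: first take the spent cardboard core out from between the holder's uprights and leave it in the grey waste tray, then fit the new roll from its stand. Its plain grey spindle end goes fully into the round fixed cup, and its orange spring-loaded end has to be pushed in so that it slips down the steel ramp and springs out into the cup below the ramp; leave the roll captured at both ends and still, and do not knock over or shift the bottle, jar and timer standing about.

Things in the scene. Friction and masses are not known exactly. Their poses are not given: they have to be found in the camera images.
- holder: fixed roll holder: dark base plate 120 (x) by 220 (y) by 8 mm with a white upright at each end, clear space between them y -66 to +68 mm; origin under the plate's centre. The cups' axis runs along y, 65 mm up (the fitted roll sits 3 to 4 mm lower). Upright tops: +y 83 mm up, -y 108 mm (blue cheeks). Two thin rods along y on the plate, at x -12 and +12 mm, tops 14 mm up, carry the spent core
- fixed_cup (a point): centre of the floor of the round blind cup in the holder's +y upright: 20 mm in diameter, 14 mm deep, mouth facing holder -y (mouth centre 14 mm from this point towards -y). Axes as the holder's
- snap_cup (a point): centre of the floor of the round blind cup in the holder's -y upright: 18 mm in diameter, 8 mm deep, mouth facing holder +y (mouth centre 8 mm towards +y). The two cup floors are 156 mm apart. Axes as the holder's
- ramp_foot (a point): foot of the steel ramp over the snap cup: on the -y upright's inner face, 15 mm above the cup's axis. From here the ramp rises 26 mm and leans back 12 mm to holder -y, in a channel 20 mm wide (x) between blue cheeks. With the plain end in its cup, the orange end rests on the ramp (spindle tilted about 11 degrees; it clears the ramp's top at 22); pushed down, it is pressed in by about 12 mm, then springs out into the cup
- roll_center (a point): centre of the loose new paper roll: white cylinder, 50 mm diameter, 80 mm long, about 0.2 kg, fixed on its spindle; y axis along the spindle from the orange sprung end (-y) to the plain grey end (+y). Spindle 12 mm thick, round tips, 160 mm long when extended; 16 mm collar 5 mm long on the orange side. At the start it lies level on its stand's rods, centre 41 mm above the work surface
- plain_tip (a point): outermost point of the plain grey spindle end, 80 mm from the roll's centre along its +y axis; the bare grey pin is 40 mm long
- plunger_tip (a point): outermost point of the orange spring-loaded spindle end, 80 mm from the roll's centre along its -y axis when extended; 35 mm of it show
- plunger (a joint): how far the orange end is pressed into the spindle, m: 0 extended, 0.016 fully in; spring force about 2 N at the start of the stroke, rising 0.3 N per mm. In the finished state it reads about 0.004
- stand: fixed blue stand for the new roll, plate 85 (x) by 75 (y) by 6 mm with two steel rods (8 mm, tops 20 mm up, at x = -14 and +14 mm) along y; origin at the centre of its underside
- core_center (a point): centre of the loose spent core, a brown cardboard tube with dark ends, 36 mm diameter, 90 mm long, 30 g, y axis along the tube; at the start it lies along the holder's y on the two rods in the holder, centre about 28 mm above the work surface, right in the way of the new roll
- tray_in (a point): centre of the inner floor of the fixed grey waste tray, open topped, 170 by 170 by 45 mm outside, walls 4 mm; z up
- reagent: bystander: loose white bottle with blue cap, 42 mm diameter, 88 mm tall, origin at the centre of its underside
- jar: bystander: loose clear specimen jar with orange lid, 48 mm diameter, 60 mm tall, origin at the centre of its underside
- timer: bystander: loose white timer, 35 (x) by 60 (y) by 55 mm tall, origin at the centre of its underside
- roll: the same new roll as a body (origin and axes as point roll_center)
- core: the same spent core as a body (origin and axes as point core_center)
Mind the look-alikes: they are no part of the job. Leave any green look-alike of the core alone. Of the things that look like the part that bears tray_in, take the one that is farthest from the robot's base at the start.

How it is judged:
On the way, in this order (a step that is already met when the one before it is completed fails the run):
1. the spent core lies in the waste tray (x of core_center in the frame of tray_in between -0.075 and 0.075 m and y of core_center in the frame of tray_in between -0.075 and 0.075 m and z of core_center in the frame of tray_in between -0.005 and 0.04 m and linear speed of core below 0.05 m/s), for 0.2 s.
2. with the plain end in the fixed cup, the orange end is pressed in by more than 7 mm (distance between plain_tip and fixed_cup below 0.012 m and value of joint plunger above 0.007 m).
At the end, for the whole second after the job is handed in: The roll is still, its plain tip within 7.5 mm of the fixed cup's floor centre and its orange tip within 6.5 mm of the snap cup's floor centre; the spent core lies still in the waste tray (centre within 75 mm of the tray's centre each way and less than 40 mm above its floor) (x of core_center in the frame of tray_in between -0.075 and 0.075 m and y of core_center in the frame of tray_in between -0.075 and 0.075 m and z of core_center in the frame of tray_in between -0.005 and 0.04 m and distance between plain_tip and fixed_cup below 0.0075 m and distance between plunger_tip and snap_cup below 0.0065 m and linear speed of each of roll, core below 0.02 m/s and angular speed of roll below 0.3 rad/s); the robot touches nothing.
It fails at once if the white reagent bottle is shifted by more than 20 mm or tipped over (distance of reagent from where it was at the start of the episode above 0.02 m or angle between reagent's own z axis and vertical above 0.4 rad).
It fails at once if the specimen jar is shifted by more than 20 mm or tipped over (distance of jar from where it was at the start of the episode above 0.02 m or angle between jar's own z axis and vertical above 0.4 rad).
It fails at once if the timer is shifted by more than 20 mm or tipped over (distance of timer from where it was at the start of the episode above 0.02 m or angle between timer's own z axis and vertical above 0.4 rad).
It also fails if it takes over 64 s, if anything falls off the work surface, if the arm or the gripper's body presses on something with over 40 N, if the wrist force passes 120 N, or if a joint passes its speed limit or range.

## Robot

A 7-joint arm with a two-finger parallel gripper is mounted at the origin on the work surface. World frame = base frame: x ahead of the robot, y to its left, z up, the work surface at z = 0. Lengths are in m, angles in rad, forces in N, time in s.
With the tool pointing down it reaches from about 0.425 to 0.925 m from the base axis. Payload 6.8 kg.
Tool frame: the origin (TCP) lies between the finger pads; the fingertips stand 17 mm ahead of it and the grasp point (between the pads) lies 2 mm behind it; x points along the fingers, y is the direction in which the jaws open and shut, and the axes are right-handed (so a half turn about x gives the same grasp; the last joint's range is limited). The gripper opens to 88 mm and grips with 3 to 60 N. Pads are 20 mm wide; open, the fingers measure 115 mm over their backs; the gripper's body (75 mm by 178 mm) begins 61 mm behind the grasp point.
Start: joints at [1.021, 0.477, 0.022, 1.555, -0.011, 1.109, -0.083], TCP at [0.289, -0.61, 0.24] pointing down, gripper open.
Joint ranges: [-2.96, 2.96], [-0.34, 2.1], [-1.41, 1.46], [0.24, 2.44], [-1.37, 4.51], [0.17, 1.92], [-2.96, 2.96]. Speed limits (rad/s): [2.39, 2.39, 3.14, 3.14, 3.14, 3.14, 3.14].

## Interface

Orientations are given as a rotation vector (axis times angle).
In Python, from station import manip gives the robot as it stands. The module is installed in compiled form; this text tells all that it offers. Calls block until the motion is done:
- manip.move_pose(position, orientation): joint-space move of the TCP to a pose.
- manip.move_straight(position, orientation=None, v=0.15): straight line of the TCP; orientation=None keeps the orientation; v is the mean speed in m/s.
- manip.movej(angles): joint-space move.
- manip.release() and manip.close(grip_force=None): open the fingers fully, or close them until they stop; grip_force is the grip in N (None keeps the last).
- manip.sleep(seconds).
- manip.inverse_kinematics(position, orientation): joint angles nearest the present ones, or None.
- manip.get_state(): the state.
- manip.get_image(name): name is "scene" or "side" or "wrist"; returns (picture, depth): 480x640x3 uint8, red, green, blue; 480x640 float32, m along the optical axis (not along the pixel's ray), 0 where there is no reading.
- manip.get_calibration(name): a dict with "intrinsics" (3x3 intrinsics, pixels), "k1" (the pictures are not rectified: a ray, as slopes to the right and down, at radius r is drawn at 1 + k1 r^2 times it, then the intrinsics apply), "xyz" and "rotation" of the camera in the world. Camera axes: x right, y up, looking along -z (the intrinsics and any distortion apply to the point x, -y, -z); pixel columns grow to the right and rows downward; lengths in m; the calibration is good to about 2 mm. A picture is of the moment at which its call begins: read the wrist's pose just before it. get_calibration takes no time and is no camera call; for the wrist camera it gives the pose at the moment of the call.
A pose or a line that the arm cannot do raises manip.IKError and nothing moves.
- manip.sign_off(): hands the job in, once; it reports no verdict.
Trained networks look in the newest picture that a camera, given by its name, has taken for a name from the list of things; names that differ only in an ending like _2 or _b are one class to them, and where a whole thing is asked for, a point or a joint stands for the part that bears it (a point fixed in the world has none). Each returns a list of dicts, best first, with "conf" (0 to 1); they miss things now and then, are a little off and sometimes report something else, mostly with a low value. They report only what shows in the picture. A call takes as long as a camera call. They do not tell look-alikes from the thing itself.
- manip.outline_of(query, camera): "mask" (480x640 bool, what is visible of it) and "location" ([column, row] in pixels, amid what is visible of it).
- manip.place_of(query, camera): "location" ([column, row] in pixels: a listed point, or the origin of a listed thing).
The state is a dict: "clock": time; "joint_pos": joint angles; "joint_velocities": joint speeds; "tau": joint torques, N m; "ee_pos": TCP position; "tool_rot": TCP orientation; "force": force on the tool from outside, world axes, zero at the start; "ft_torque": the same for the moment, N m; "width": finger opening in m.
Only numpy, scipy, OpenCV 4.12 (cv2) and the standard library are available. Lean on these libraries where they do the work, as an engineer would, in place of code of your own. Each camera call takes 0.05 s, during which the arm holds its last target.

## Working session

There is one attempt and no reset: what is moved stays moved. The work goes in short steps, each a Python script; the robot and the scene stay as the last script left them, time stands still between calls to the robot, and variables do not carry over. Pictures are saved under pics/ and viewed, and the job is handed in when it is done.

```bash
mkdir -p pics; ls
python3 - <<'E'
from station import manip
import cv2,numpy as np
for n in ["scene","side","wrist"]:
    im,d=manip.get_image(n); cv2.imwrite(f"pics/{n}0.png",im[:,:,::-1]); c=manip.get_calibration(n); print(n,c); np.savez(f"{n}0.npz",im=im,d=d,**c)
    for q in ["holder","stand","roll","core","tray_in","reagent","jar","timer"]:
        print(q,[(np.round(r["location"],0).tolist(),round(r["conf"],2)) for r in manip.place_of(q,n)])
s=manip.get_state();print({k:np.round(v,3) for k,v in s.items()})
E
```

```text
pics
scene {'intrinsics': array([[540.8034754,   0.       , 310.3746317],
       [  0.       , 540.8034754, 240.4338057],
       [  0.       ,   0.       ,   1.       ]]), 'k1': -0.13167300650701547, 'xyz': array([ 1.21404779, -0.53775416,  1.06954398]), 'rotation': array([0.66743798, 0.3524723 , 0.86962859])}
holder [([335.0, 270.0], 0.57), ([334.0, 263.0], 0.28)]
stand [([408.0, 208.0], 0.52)]
roll [([406.0, 195.0], 0.77)]
core [([334.0, 264.0], 0.94), ([386.0, 295.0], 0.58)]
tray_in [([172.0, 250.0], 0.91), ([210.0, 320.0], 0.57), ([334.0, 269.0], 0.26)]
reagent [([316.0, 232.0], 0.78)]
jar [([431.0, 269.0], 0.72)]
timer [([312.0, 359.0], 0.94), ([408.0, 189.0], 0.74)]
side {'intrinsics': array([[488.19870219,   0.        , 318.94501294],
       [  0.        , 488.19870219, 235.82558162],
       [  0.        ,   0.        ,   1.        ]]), 'k1': -0.12780363962681635, 'xyz': array([-0.1003127 ,  0.54040765,  0.89945049]), 'rotation': array([ 0.38177428, -0.88419834, -2.17255925])}
holder [([294.0, 244.0], 0.79)]
stand [([207.0, 331.0], 0.59)]
roll [([201.0, 326.0], 0.65), ([202.0,
[... 490 characters left out ...]
35393431, -0.57989167,  0.38513909]), 'rotation': array([-0.24237642,  0.15277939, -1.12118452])}
holder []
stand []
roll []
core []
tray_in [([22.0, 125.0], 0.75)]
reagent []
jar []
timer []
{'clock': np.float64(1.35), 'joint_pos': array([ 1.021,  0.477,  0.022,  1.555, -0.012,  1.109, -0.083]), 'joint_velocities': array([ 0.   , -0.   ,  0.   , -0.   , -0.   ,  0.001, -0.002]), 'tau': array([ 0.0000e+00, -5.8272e+01,  1.5340e+00, -2.7293e+01, -5.4000e-02,
        1.0000e-02,  0.0000e+00]), 'ee_pos': array([ 0.289, -0.61 ,  0.24 ]), 'tool_rot': array([ 1.977,  0.444, -1.977]), 'force': array([-0.369,  0.347,  0.286]), 'ft_torque': array([ 0.057, -0.002, -0.071]), 'width': np.float64(0.088)}
```

View pics/scene0.png

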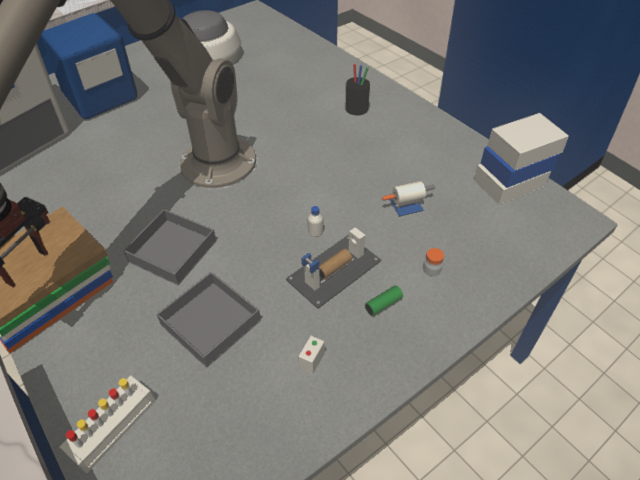

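View pics/side0.png

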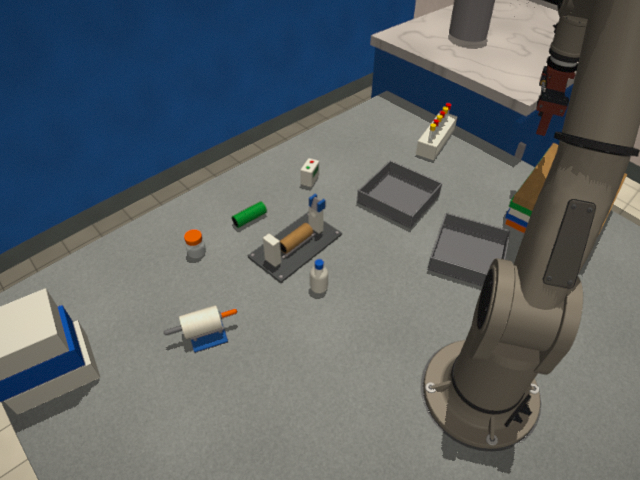

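```bash
cat > h.py <<'E'
import numpy as np,cv2
from scipy.spatial.transform import Rotation as R
def ray(cal,px):
    px=np.atleast_2d(np.array(px,float)); K=cal["intrinsics"];k1=float(cal["k1"])
    d=np.array([k1,0,0,0,0]) 
    u=cv2.undistortPoints(px[:,None,:],K,d)[:,0]
    v=np.c_[u[:,0],-u[:,1],-np.ones(len(u))]
    return np.array(cal["xyz"]), v@R.from_rotvec(cal["rotation"]).as_matrix().T
def onplane(cal,px,z):
    o,v=ray(cal,px); return o+v*((z-o[2])/v[:,2])[:,None]
def cloud(cal,d,mask):
    r,c=np.nonzero(mask&(d>0)); o,v=ray(cal,np.c_[c,r]); return o+v*d[r,c][:,None]
def tri(cams,pxs):
    A=np.zeros((3,3));b=np.zeros(3);L=[]
    for c,p in zip(cams,pxs):
        o,v=ray(c,p);v=v[0]/np.linalg.norm(v[0]);P=np.eye(3)-np.outer(v,v);A+=P;b+=P@o;L.append((o,P))
    x=np.linalg.solve(A,b); return x,[round(float(np.linalg.norm(P@(x-o))),4) for o,P in L]
def proj(cal,X):
    X=np.atleast_2d(X);Rm=R.from_rotvec(cal["rotation"]).as_matrix();p=(X-cal["xyz"])@Rm
    q=np.c_[p[:,0],-p[:,1],-p[:,2]]
    return cv2.projectPoints(q,np.zeros(3),np.zeros(3),cal["intrinsics"],np.array([float(cal["k1"]),0,0,0,0]))[0][:,0]
def load(n):
    z=np.load(n); return z["im"],z["d"],{k:z[k] for k in ["intrinsics","k1","xyz","rotation"]}
E
python3 - <<'E'
from station import manip
from h import *
cal={n:manip.get_calibration(n) for n in ["scene","side"]}
D={n:load(f"{n}0.npz")[1] for n in cal}
Z={"fixed_cup":.065,"snap_cup":.065,"ramp_foot":.08,"roll_center":.041,"plain_tip":.041,"plunger_tip":.041,"core_center":.028,"tray_in":.004,"stand":0,"holder":0,"reagent":0,"jar":0,"timer":0}
for q,z in Z.items():
    for n in cal:
        for r in manip.place_of(q,n)[:4]:
            print(q,n,round(r["conf"],2),np.round(r["location"],1),onplane(cal[n],r["location"],z)[0].round(4))
# clouds by outline
for q in ["core","roll","tray_in","jar","reagent","timer"]:
    for n in cal:
        for r in manip.outline_of(q,n)[:4]:
            P=cloud(cal[n],D[n],r["mask"])
            if len(P)>20: print("OUT",q,n,round(r["conf"],2),np.round(r["location"]),len(P),np.median(P,0).round(3),np.percentile(P,[2,98],axis=0).round(3).tolist())
print(manip.get_state()["clock"])
E
```

```text
fixed_cup scene 0.55 [358.5 237. ] [0.553  0.0926 0.065 ]
fixed_cup side 0.89 [272.4 244.1] [0.5472 0.0878 0.065 ]
fixed_cup side 0.41 [200.3 319.1] [0.4821 0.3316 0.065 ]
snap_cup scene 0.85 [306.3 270.9] [ 0.5585 -0.0753  0.065 ]
snap_cup side 0.66 [315.2 213.7] [ 0.5565 -0.0564  0.065 ]
ramp_foot scene 0.6 [316.2 268.1] [ 0.576  -0.0589  0.08  ]
ramp_foot side 0.89 [315. 209.] [ 0.5575 -0.0567  0.08  ]
roll_center scene 0.69 [405.6 191. ] [0.4878 0.3233 0.041 ]
roll_center side 0.95 [203.  320.1] [0.4929 0.3227 0.041 ]
roll_center side 0.61 [294.4 240.3] [0.5397 0.0272 0.041 ]
roll_center side 0.17 [296.1 246.7] [0.5208 0.038  0.041 ]
plain_tip scene 0.6 [434.  187.2] [0.526  0.3972 0.041 ]
plain_tip side 0.41 [312.8 209.9] [ 0.5901 -0.0786  0.041 ]
plunger_tip scene 0.4 [382.3 198.5] [0.4698 0.2519 0.041 ]
core_center scene 0.77 [383.6 300.6] [0.7184 0.0306 0.028 ]
core_center scene 0.71 [381.5 197.3] [0.4554 0.2634 0.028 ]
core_center scene 0.6 [334.4 265.2] [0.5632 0.0074 0.028 ]
core_center side 0.71 [293.3 239.3] [0.5538 0.0192 0.028 ]
core_center side 0.71 [252.3 211.3] [0.7
[... 2689 characters left out ...]
0.691 0.215 0.041] [[0.682, 0.194, 0.004], [0.719, 0.232, 0.062]]
OUT jar side 0.64 [201. 320.] 1144 [0.482 0.334 0.056] [[0.46, 0.265, 0.003], [0.517, 0.394, 0.068]]
OUT reagent scene 0.6 [317. 221.] 416 [0.431 0.05  0.047] [[0.367, 0.036, -0.001], [0.443, 0.098, 0.088]]
OUT reagent side 0.7 [320. 278.] 489 [0.41  0.068 0.052] [[0.399, 0.046, 0.006], [0.431, 0.08, 0.089]]
OUT timer scene 0.84 [314. 355.] 658 [ 0.735 -0.196  0.052] [[0.708, -0.222, 0.005], [0.753, -0.159, 0.058]]
OUT timer side 0.89 [308. 168.] 378 [ 0.715 -0.175  0.044] [[0.698, -0.217, 0.007], [0.746, -0.154, 0.058]]
OUT timer side 0.39 [200. 319.] 1067 [0.482 0.334 0.057] [[0.46, 0.265, 0.035], [0.516, 0.394, 0.068]]
3.25
```

```bash
python3 - <<'E'
import cv2
for n,(a,b,w,h) in {"scene":(270,170,200,150),"side":(150,170,200,180)}.items():
    im=cv2.imread(f"pics/{n}0.png")[b:b+h,a:a+w]; cv2.imwrite(f"pics/{n}0c.png",cv2.resize(im,None,fx=3.3,fy=3.3,interpolation=cv2.INTER_CUBIC))
E
cat >> h.py <<'E'
def Rt(yaw,tilt=0,flip=False):
    "tool down, jaws along x_h; tilt>0: orange(-y) end up"
    s=-1 if flip else 1
    xh=np.array([np.cos(yaw),np.sin(yaw),0]); x=np.array([0,0,-1.]); y=s*xh; z=np.cross(x,y)
    return R.from_rotvec(-tilt*xh)*R.from_matrix(np.c_[x,y,z])
E
python3 - <<'E'
from station import manip
from h import *
print(R.from_rotvec(manip.get_state()["tool_rot"]).as_matrix().round(2))
for f in (0,1):
  for nm,p,y,t in [("core",(.556,.013,.3),.03,0),("core",(.556,.013,.031),.03,0),("tray",(.497,-.318,.04),0,0),("roll",(.49,.323,.1),-.35,0),("roll",(.49,.323,.041),-.35,0),("tilt",(.556,.02,.2),.03,.46),("tilt",(.556,.02,.1),.03,.4),("fin",(.556,.013,.06),.03,0)]:
    q=manip.inverse_kinematics(p,Rt(y,t,f).as_rotvec()); print(f,nm,None if q is None else np.round(q,2))
# yaw fits
for nm,n in [("core","scene"),("core","side"),("roll","scene"),("roll","side")]:
    im,d,c=load(f"{n}0.npz")
E
```

```text
[[ 0.    0.43 -0.9 ]
 [ 0.   -0.9  -0.43]
 [-1.   -0.   -0.  ]]
0 core [ 0.34  0.28 -0.58  1.74  0.16  1.17 -0.25]
0 core [ 0.23  0.62 -0.47  1.96  0.44  0.67 -0.49]
0 tray [ 0.66  0.61 -0.26  1.89  0.23  0.67  0.26]
0 roll [-0.04  0.67 -0.89  1.84  0.64  0.94 -1.57]
0 roll [-0.14  0.71 -0.75  1.87  0.66  0.82 -1.58]
0 tilt [ 0.06  0.46 -0.58  1.84  0.69  1.24 -0.81]
0 tilt [ 0.01  0.56 -0.48  1.91  0.74  1.04 -0.89]
0 fin [ 0.25  0.57 -0.49  1.95  0.4   0.72 -0.45]
1 core [-1.06  0.49  1.29  1.82 -0.5   1.22 -2.73]
1 core [-0.94  1.09  1.26  2.04 -1.24  1.1  -2.17]
1 tray [ 0.22  0.62  0.33  1.92 -0.31  0.65 -2.4 ]
1 roll [ 0.13  0.84 -1.19  1.83  0.88  1.12  1.4 ]
1 roll [ 0.12  0.96 -1.2   1.86  1.03  1.1   1.31]
1 tilt [ 0.44  0.7  -1.19  1.82  0.97  1.52  2.12]
1 tilt [ 0.46  0.87 -1.19  1.88  1.12  1.44  2.  ]
1 fin [-0.95  1.01  1.26  2.03 -1.15  1.09 -2.23]
```

View pics/side0c.png

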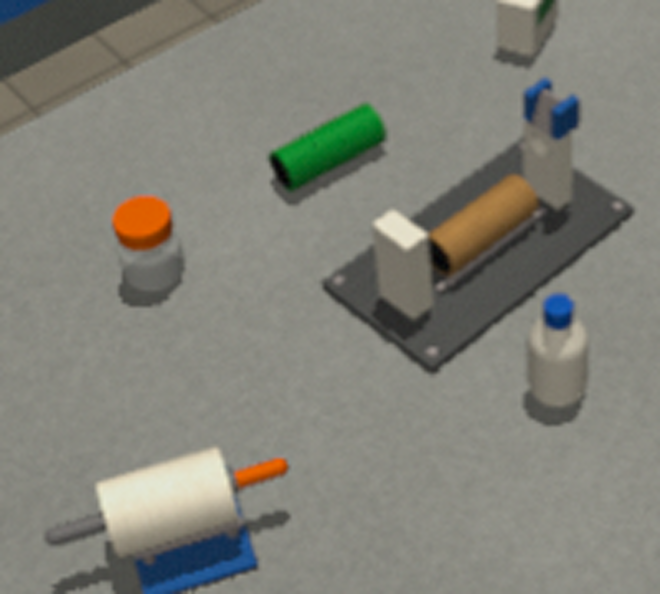

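Run:
```python
from station import manip
from h import *
manip.move_pose((.55,.02,.30),Rt(0).as_rotvec())
c=manip.get_calibration("wrist"); im,d=manip.get_image("wrist"); np.savez("w1.npz",im=im,d=d,**c); cv2.imwrite("pics/w1.png",im[:,:,::-1])
for q,z in {"holder":0,"core_center":.028,"fixed_cup":.065,"snap_cup":.065,"ramp_foot":.08,"reagent":0}.items():
    for r in manip.place_of(q,"wrist")[:3]: print(q,round(r["conf"],2),np.round(r["location"],1),onplane(c,r["location"],z)[0].round(4))
print(manip.get_state()["clock"],manip.get_state()["ee_pos"],c)
```

```text
holder 0.59 [324.4 207.4] [0.5575 0.0127 0.    ]
core_center 0.67 [324.4 213.5] [0.557  0.0098 0.028 ]
core_center 0.63 [441.3 190.6] [0.7016 0.0384 0.028 ]
fixed_cup 0.66 [319.2 145.4] [0.5504 0.0923 0.065 ]
snap_cup 0.6 [326.8 278.5] [ 0.5595 -0.063   0.065 ]
snap_cup 0.35 [322.2 206.7] [0.5538 0.0249 0.065 ]
ramp_foot 0.73 [326.1 274.8] [ 0.5583 -0.0524  0.08  ]
reagent 0.81 [215.2 175.6] [0.4148 0.0549 0.    ]
6.0333 [0.55001847 0.01980094 0.29997142] {'intrinsics': array([[336.11522971,   0.        , 318.15999248],
       [  0.        , 336.11522971, 240.5381958 ],
       [  0.        ,   0.        ,   1.        ]]), 'k1': -0.0027317971636161894, 'xyz': array([0.54949785, 0.09088849, 0.44519958]), 'rotation': array([-0.27216398,  0.00073828, -0.00163392])}
```

View pics/w1.png

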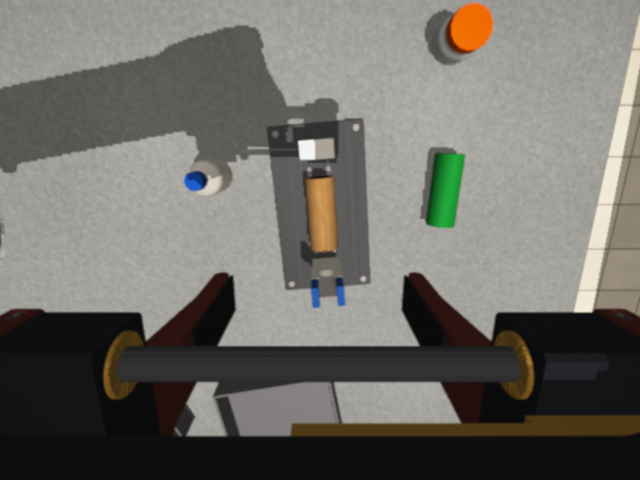

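Run:
```python
from h import *
for nm in ["w1","scene0","side0"]:
    im,d,c=load(nm+".npz")
    # model-fit: dark plate segmentation
    if nm=="w1":
        pts=np.array([[268,128],[362,119],[370,282],[287,290]],float)
        P=onplane(c,pts,.008); print(P.round(4), P.mean(0).round(4))
        e=P[0]-P[3]+P[1]-P[2]; print("yaw",np.arctan2(-e[0],e[1])); print(np.linalg.norm(P[0]-P[3]),np.linalg.norm(P[0]-P[1]))
g=cv2.imread("pics/w1.png")[100:320,240:400]; cv2.imwrite("pics/w1c.png",cv2.resize(g,None,fx=2.7,fy=2.7,interpolation=cv2.INTER_CUBIC))
# roll cylinder from clouds: white pixels
for nm in ["scene0","side0"]:
    im,d,c=load(nm+".npz")
    r,cc=np.indices(d.shape); o,v=ray(c,np.c_[cc.ravel(),r.ravel()]); X=(o+v*d.reshape(-1,1)).reshape(480,640,3)
    hsv=cv2.cvtColor(im,cv2.COLOR_RGB2HSV)
    m=(d>0)&(X[...,2]>.045)&(X[...,2]<.07)&(np.abs(X[...,0]-.49)<.1)&(np.abs(X[...,1]-.325)<.1)&(im.min(2)>110)
    P=X[m]
    from scipy.optimize import least_squares
    def f(p):
        a=np.array([-np.sin(p[2]),np.cos(p[2])]);n=np.array([a[1],-a[0]])
        s=(P[:,:2]-p[:2])@n
        return np.hypot(s,P[:,2]-.041-p[3])-.025
    s=least_squares(lambda p:np.r_[f(p)],[.49,.325,-.3,0],loss="soft_l1",f_scale=.002); p=s.x
    a=np.array([-np.sin(p[2]),np.cos(p[2])]); t=(P[:,:2]-p[:2])@a; lo,hi=np.percentile(t,[1,99]); ctr=p[:2]+a*(lo+hi)/2
    print(nm,len(P),p.round(4),"len",hi-lo,"ctr",ctr.round(4),np.sqrt(np.mean(f(p)**2)))
    og=(hsv[...,0]<12)&(hsv[...,1]>150)&(np.abs(X[...,0]-.46)<.05)&(np.abs(X[...,1]-.26)<.05)&(d>0)
    t=(X[og][:,:2]-p[:2])@a; print("orange t",np.percentile(t,[1,99])-(lo+hi)/2)
```

```text
[[ 0.4873  0.1133  0.008 ]
 [ 0.6031  0.1236  0.008 ]
 [ 0.6215 -0.0914  0.008 ]
 [ 0.5051 -0.1034  0.008 ]] [0.5542 0.0105 0.008 ]
yaw 0.0833188973677301
0.21743938438812382 0.11624221754206102
scene0 418 [ 0.7387  1.0258 -0.3357 -0.0019] len 0.10808252078657798 ctr [0.4992 0.3394] 0.003851505475246916
orange t [-0.09037484 -0.06036566]
side0 788 [ 7.485e-01  9.979e-01 -3.644e-01 -1.000e-04] len 0.0850907139184619 ctr [0.4946 0.3322] 0.0032525804179583317
orange t [-0.0815582  -0.04921249]
```

View pics/w1c.png

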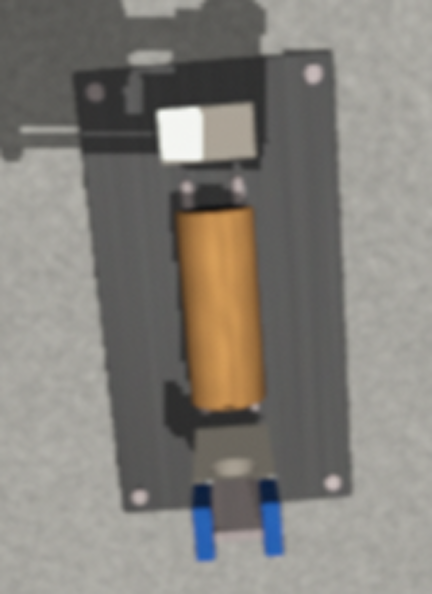

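Run:
```python
from station import manip
from h import *
im,d,c=load("w1.npz")
px=np.array([[95,92],[313,73],[333,483],[140,497]])/2.7+[240,100]
P=onplane(c,px,.0085);e=P[0]-P[3]+P[1]-P[2];print(P.round(4),P.mean(0),np.arctan2(-e[0],e[1]))
hsv=cv2.cvtColor(im,cv2.COLOR_RGB2HSV); m=((hsv[...,0]>8)&(hsv[...,0]<25)&(hsv[...,1]>110)).astype(np.uint8); m[:150]=0;m[260:]=0;m[:,:290]=0;m[:,350:]=0
r=cv2.minAreaRect(np.argwhere(m)[:,::-1].astype(np.float32)); print(r)
cp=onplane(c,[r[0]],.042)[0]; b=cv2.boxPoints(r); B=onplane(c,b,.035); print(cp,B.round(4))
yaw=.075
x,y=.5555,.0115
o=Rt(yaw).as_rotvec()
manip.move_pose((x,y,.13),o)
manip.move_straight((x,y,.031),v=.12)
manip.close(15)
s=manip.get_state();print(s["width"],s["force"],s["ee_pos"],s["clock"])
```

```text
[[ 0.496   0.1061  0.0085]
 [ 0.5959  0.1142  0.0085]
 [ 0.6119 -0.0866  0.0085]
 [ 0.5121 -0.0942  0.0085]] [0.55398847 0.00990265 0.0085    ] 0.0799593101091331
((321.5117492675781, 214.15293884277344), (74.77909088134766, 28.454402923583984), 85.60128784179688)
[0.55324223 0.01173937 0.042     ] [[ 0.5327  0.0547  0.035 ]
 [ 0.5669  0.0572  0.035 ]
 [ 0.5751 -0.0366  0.035 ]
 [ 0.5389 -0.0395  0.035 ]]
0.035636058109461265 [-4.62933383 -0.6346103   4.31872552] [0.55447659 0.01144331 0.03086093] 8.575
```

Run:
```python
from station import manip
from h import *
s=manip.get_state();p=s["ee_pos"]
manip.move_straight((p[0],p[1],.17),v=.2)
print(manip.get_state()["width"])
manip.move_pose((.497,-.318,.15),Rt(.0).as_rotvec())
manip.move_straight((.497,-.318,.036),v=.15)
print(manip.get_state()["force"],manip.get_state()["width"])
manip.release()
manip.move_straight((.497,-.318,.2),v=.25)
c=manip.get_calibration("wrist"); im,d=manip.get_image("wrist"); cv2.imwrite("pics/w2.png",im[:,:,::-1])
for q,z in {"core_center":.022,"tray_in":.004}.items():
  for n in ["scene","wrist"]:
    if n=="scene": im,d=manip.get_image(n);cv2.imwrite("pics/s2.png",im[:,:,::-1])
    cc=manip.get_calibration(n)
    for r in manip.place_of(q,n)[:3]: print(q,n,round(r["conf"],2),np.round(r["location"],1),onplane(cc,r["location"],z)[0].round(4))
print(manip.get_state()["clock"])
```

```text
0.03548327185063512
[0.31352912 0.19760964 0.10309277] 0.03573588978992245
core_center scene 0.78 [206.2 320.1] [ 0.5035 -0.3267  0.022 ]
core_center scene 0.71 [384.2 298.8] [0.7126 0.0385 0.022 ]
core_center wrist 0.93 [322.2 224.5] [ 0.4985 -0.3182  0.022 ]
tray_in scene 0.82 [211.  318.2] [ 0.4936 -0.3112  0.004 ]
tray_in scene 0.67 [311.9 358.7] [ 0.7258 -0.188   0.004 ]
tray_in scene 0.59 [169.8 250.5] [ 0.241  -0.2898  0.004 ]
tray_in wrist 0.61 [ 60.5 185.2] [ 0.2356 -0.2825  0.004 ]
13.6833
```

View pics/w2.png

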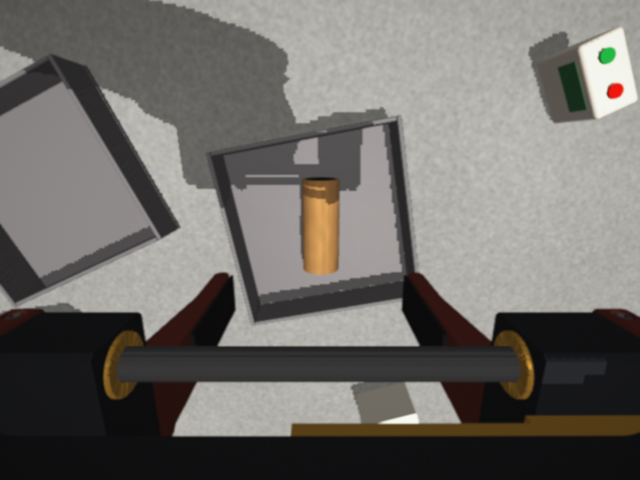

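The core (about 321,225) lies centred in the far tray. Next I look at the roll from above.

Run:
```python
from station import manip
from h import *
manip.move_pose((.49,.325,.27),Rt(-.35).as_rotvec())
c=manip.get_calibration("wrist"); im,d=manip.get_image("wrist"); np.savez("w3.npz",im=im,d=d,**c);cv2.imwrite("pics/w3.png",im[:,:,::-1])
for q,z in {"roll_center":.041,"plain_tip":.041,"plunger_tip":.041,"stand":0}.items():
    for r in manip.place_of(q,"wrist")[:3]: print(q,round(r["conf"],2),np.round(r["location"],1),onplane(c,r["location"],z)[0].round(4))
print(manip.get_state()["clock"])
```

```text
roll_center 0.74 [319.  211.5] [0.4918 0.3252 0.041 ]
plain_tip 0.64 [317.8 137.4] [0.5181 0.4008 0.041 ]
plunger_tip 0.5 [319.3 274.7] [0.466  0.2535 0.041 ]
16.2417
```

View pics/w3.png

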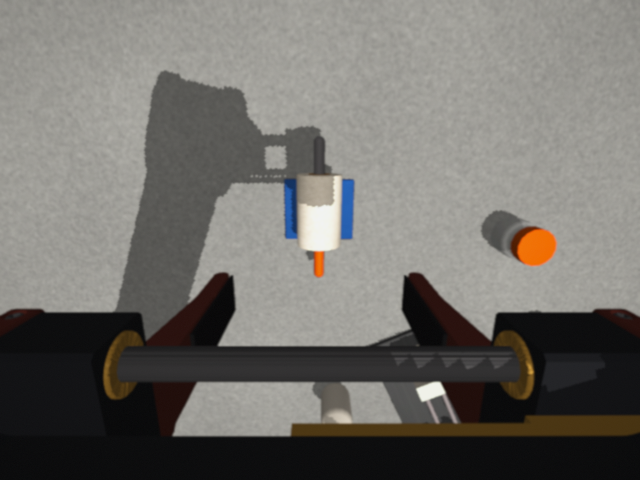

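Run:
```python
from station import manip
from h import *
im,d,c=load("w3.npz")
A=onplane(c,[[318.8,137.5]],.041)[0];B=onplane(c,[[319.3,276]],.041)[0]
a=(A-B)[:2];L=np.linalg.norm(a);a/=L;yaw=np.arctan2(-a[0],a[1]);ctr=(A+B)[:2]/2
print(A,B,L,yaw,ctr)
ends=onplane(c,[[319,174],[319,249]],.058)  # paper ends, upper surface approx
print(ends, ends.mean(0))
g=ctr-.012*a
o=Rt(yaw).as_rotvec()
manip.move_pose((*g,.15),o)
manip.move_straight((*g,.040),v=.12)
manip.close(50)
s=manip.get_state();print(s["width"],s["force"],s["ee_pos"],s["clock"])
np.savez("grasp.npz",g=g,ctr=ctr,yaw=yaw,ee=s["ee_pos"])
manip.move_straight((*s["ee_pos"][:2],.22),v=.15)
s=manip.get_state();print(s["width"],s["force"],s["ee_pos"],s["clock"])
for n in ["scene","side","wrist"]:
    im,d=manip.get_image(n); cc=manip.get_calibration(n); np.savez(n+"4.npz",im=im,d=d,**cc);cv2.imwrite(f"pics/{n}4.png",im[:,:,::-1])
```

```text
[0.51902172 0.40032068 0.041     ] [0.46539323 0.25192874 0.041     ] 0.15778524052386078 -0.3467922522139648 [0.49220748 0.32612471]
[[0.50649804 0.36556566 0.058     ]
 [0.47834857 0.28854705 0.058     ]] [0.49242331 0.32705635 0.058     ]
0.04908380313044859 [ 0.02243427 -0.68296576  2.05093789] [0.4880596  0.31484818 0.04005919] 18.5417
0.049312245455216494 [ 1.02855396 -0.15129596 -2.12269556] [0.48763523 0.31434561 0.21897402] 19.8917
```

View pics/side4.png

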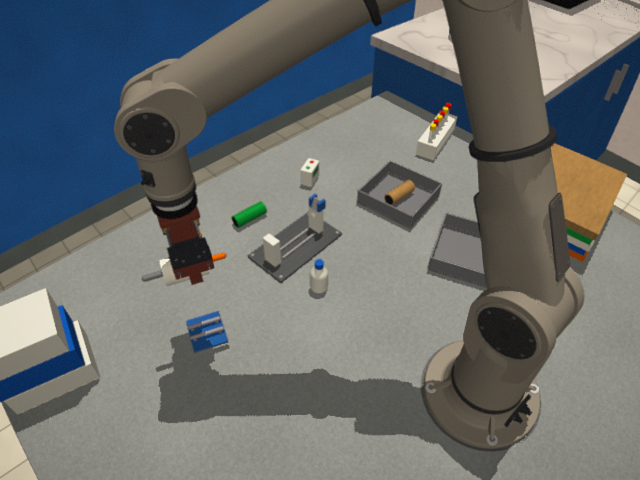

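View pics/wrist4.png

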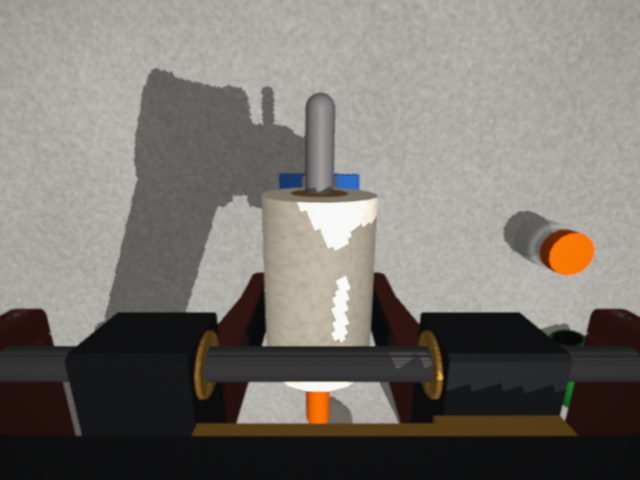

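View pics/scene4.png

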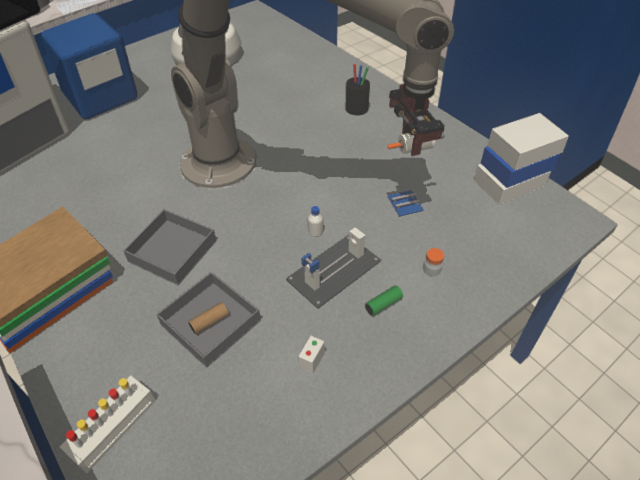

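Run:
```python
from h import *
ee=np.array([0.48763523,0.31434561,0.21897402]);yaw=-.3468
a=np.array([-np.sin(yaw),np.cos(yaw),0]);up=np.array([0,0,1])
pt=ee+92*1e-3*a+.001*up; ot=ee-68e-3*a+.001*up
for n in ["wrist","scene","side"]:
    im,d,c=load(n+"4.npz"); print(n,proj(c,[pt,pt+.006*up-.006*a,ot]).round(1))
    g=cv2.imread(f"pics/{n}4.png")
    if n!="wrist":
        for hx,hy,hyaw,col in [(.555,.011,.08,(0,255,255))]:
            H=lambda x,y,z:np.array([hx+np.cos(hyaw)*x-np.sin(hyaw)*y,hy+np.sin(hyaw)*x+np.cos(hyaw)*y,z])
            C=[H(-.06,-.11,.008),H(.06,-.11,.008),H(.06,.11,.008),H(-.06,.11,.008)]
            q=proj(c,C); print(q.round(1).tolist())
        x0,y0=(270,215) if n=="scene" else (235,180)
        k=g[y0:y0+105,x0:x0+125]; k=cv2.resize(k,None,fx=5,fy=5,interpolation=cv2.INTER_CUBIC)
        q=((q-[x0,y0]+.5)*5).astype(np.int32); cv2.polylines(k,[q],True,(0,255,255),1)
        cv2.imwrite(f"pics/{n}4h.png",k)
        x0,y0=(370,120) if n=="scene" else (135,235)
        k=g[y0:y0+50,x0:x0+100].copy(); k=cv2.resize(k,None,fx=6,fy=6,interpolation=cv2.INTER_CUBIC)
        for X in (pt,ot):
            q=((proj(c,[X])[0]-[x0,y0]+.5)*6).astype(int); cv2.circle(k,tuple(map(int,q)),4,(0,255,0),1)
        cv2.imwrite(f"pics/{n}4r.png",k)
k=[cv2.imread(f"pics/{n}4h.png") for n in ("scene","side")]; k=np.hstack(k); cv2.imwrite("pics/h4.png",cv2.resize(k,(800,int(k.shape[0]*800/k.shape[1])),interpolation=cv2.INTER_AREA))
k=[cv2.imread(f"pics/{n}4r.png") for n in ("scene","side")]; cv2.imwrite("pics/r4.png",np.vstack(k))
```

```text
wrist [[319.5  95.4]
 [319.5 109.9]
 [318.9 423.1]]
scene [[442.9 134. ]
 [441.2 132.6]
 [385.8 146. ]]
[[284.7, 277.2], [317.2, 306.4], [380.7, 258.1], [347.8, 232.8]]
side [[142.7 278.6]
 [145.2 275.6]
 [227.3 253.8]]
[[342.5, 231.8], [308.7, 210.1], [247.0, 254.6], [280.9, 280.7]]
```

View pics/h4.png

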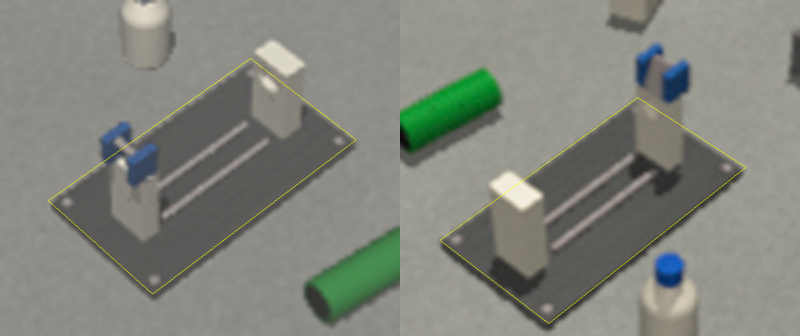

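View pics/r4.png

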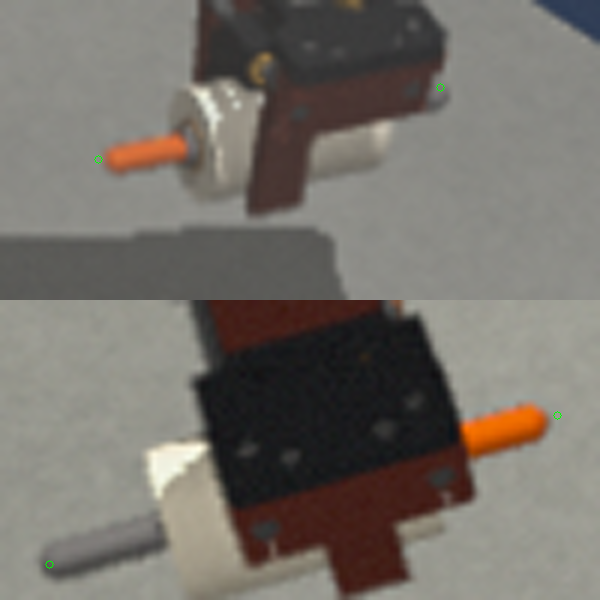

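```bash
cat >> h.py <<'E'
HX,HY,HYAW=.555,.0115,.08
LT=.0935
def tool(py,pz,tdeg,px=0.,lt=None,zoff=0.):
    lt=LT if lt is None else lt
    t=np.radians(tdeg);Rz=R.from_euler("z",HYAW)
    tip=np.array([HX,HY,0])+Rz.apply([px,py,pz]); a=Rz.apply([0,np.cos(t),-np.sin(t)])
    return tip-lt*a+zoff*np.array([0,0,1]), Rt(HYAW,t).as_rotvec()
def hold_force(manip):
    s=manip.get_state(); return R.from_euler("z",-HYAW).apply(s["force"]),s
E
python3 - <<'E'
from station import manip
from h import *
for a in [(.05,.14,25),(.055,.0625,25),(.068,.0615,25),(.080,.0615,22.5),(.082,.062,0)]:
    p,o=tool(*a);q=manip.inverse_kinematics(p,o);print(a,p.round(3),None if q is None else q.round(2))
p,o=tool(.05,.14,25);manip.move_pose(p,o)
p,o=tool(.056,.0625,25);manip.move_straight(p,o,v=.12)
f,s=hold_force(manip);print(f,s["ee_pos"]-p,s["width"],s["clock"])
for n in ["scene","side","wrist"]:
    im,d=manip.get_image(n); cc=manip.get_calibration(n); np.savez(n+"5.npz",im=im,d=d,**cc);cv2.imwrite(f"pics/{n}5.png",im[:,:,::-1])
k=[cv2.resize(cv2.imread(f"pics/{n}5.png")[y:y+110,x:x+130],None,fx=5,fy=5,interpolation=cv2.INTER_CUBIC) for n,x,y in [("scene",270,200),("side",235,165)]]
k=np.hstack(k);cv2.imwrite("pics/h5.png",cv2.resize(k,None,fx=.61,fy=.61,interpolation=cv2.INTER_AREA))
E
```

```text
(0.05, 0.14, 25) [ 0.558 -0.023  0.18 ] [ 0.25  0.49 -0.72  1.88  0.79  1.2  -0.78]
(0.055, 0.0625, 25) [ 0.557 -0.018  0.102] [ 0.18  0.59 -0.65  1.93  0.88  1.09 -0.9 ]
(0.068, 0.0615, 25) [ 0.556 -0.005  0.101] [ 0.16  0.6  -0.65  1.93  0.87  1.1  -0.92]
(0.08, 0.0615, 22.5) [0.556 0.005 0.097] [ 0.17  0.6  -0.66  1.93  0.85  1.07 -0.9 ]
(0.082, 0.062, 0) [0.556 0.    0.062] [ 0.46  0.64 -0.75  1.94  0.6   0.8  -0.55]
[ 0.78239298 -0.1582222  -2.62236557] [0.00044928 0.0003095  0.00046502] 0.049181029406750246 22.15
```

View pics/h5.png

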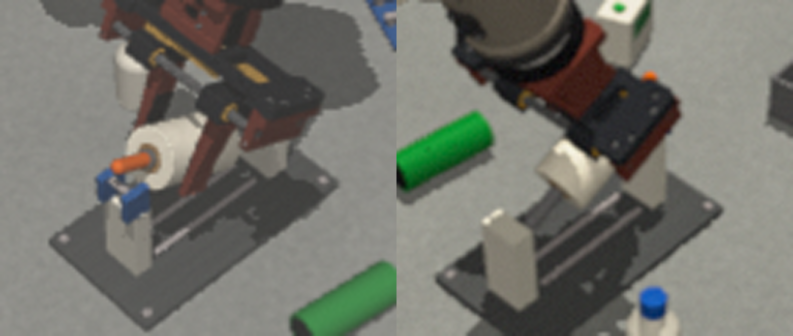

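View pics/wrist5.png

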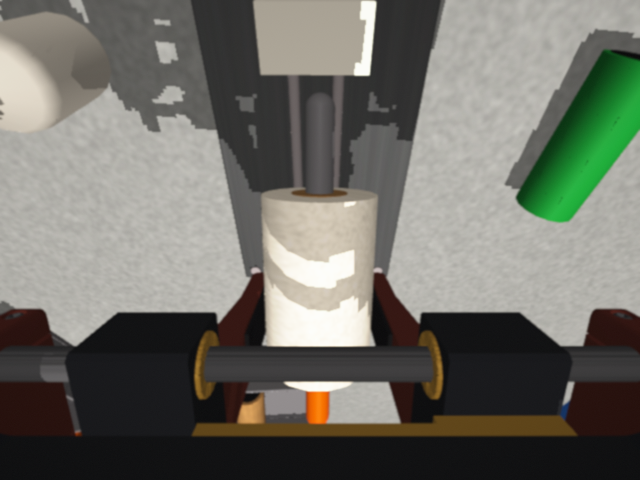

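Run:
```python
from station import manip
from h import *
X=-.0012
for a in [(.064,.0620,25),(.070,.0615,24.5),(.074,.0613,23.5),(.077,.0612,22.8),(.079,.0612,22.5),(.0805,.0612,22.5),(.082,.0612,22.3),(.0835,.0612,22.3)]:
    p,o=tool(*a,px=X);manip.move_straight(p,o,v=.05)
    f,s=hold_force(manip);print(a,f.round(2),(s["ee_pos"]-p).round(4),round(s["clock"],2))
    if abs(f[1])>5 or np.linalg.norm(f)>9: break
for n in ["scene","side","wrist"]:
    im,d=manip.get_image(n); cc=manip.get_calibration(n); np.savez(n+"6.npz",im=im,d=d,**cc);cv2.imwrite(f"pics/{n}6.png",im[:,:,::-1])
k=[cv2.resize(cv2.imread(f"pics/{n}6.png")[y:y+110,x:x+130],None,fx=5,fy=5,interpolation=cv2.INTER_CUBIC) for n,x,y in [("scene",270,200),("side",235,165)]]
k=np.hstack(k);cv2.imwrite("pics/h6.png",cv2.resize(k,None,fx=.61,fy=.61,interpolation=cv2.INTER_AREA))
```

```text
(0.064, 0.062, 25) [-0.35 -0.92 -1.86] [0.0001 0.0008 0.0002] 22.61
(0.07, 0.0615, 24.5) [ 0.4  -0.49 -1.41] [-0.      0.0003 -0.    ] 22.88
(0.074, 0.0613, 23.5) [-0.12 -0.26 -2.21] [-0.     -0.0002 -0.    ] 23.12
(0.077, 0.0612, 22.8) [-0.29 -0.13 -1.93] [-0.     -0.0001 -0.    ] 23.38
(0.079, 0.0612, 22.5) [ 0.57 -0.42 -2.18] [ 0.      0.0001 -0.    ] 23.62
(0.0805, 0.0612, 22.5) [-0.03  0.33 -2.5 ] [ 0.      0.0002 -0.    ] 23.88
(0.082, 0.0612, 22.3) [-0.42 -2.66 -1.05] [ 0.     -0.0008  0.0001] 24.12
(0.0835, 0.0612, 22.3) [-0.62 -6.19 -1.45] [ 0.     -0.002   0.0003] 24.38
```

View pics/h6.png

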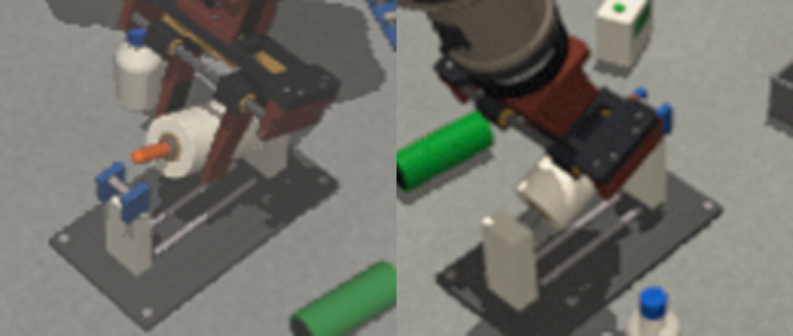

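View pics/wrist6.png

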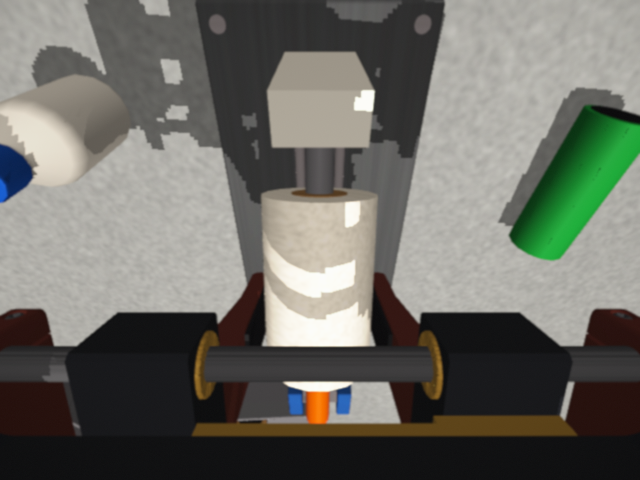

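Run:
```python
from station import manip
from h import *
X=-.0012
for t in [18,15,13,11,9.5,8,7,6,5,4]:
    p,o=tool(.0825,.0613,t,px=X);manip.move_straight(p,o,v=.05)
    f,s=hold_force(manip);print(t,f.round(2),(s["ee_pos"]-p).round(4),s["ft_torque"].round(2),round(s["clock"],2))
    if np.linalg.norm(f)>30: break
for n in ["scene","side"]:
    im,d=manip.get_image(n); cv2.imwrite(f"pics/{n}7.png",im[:,:,::-1])
k=[cv2.resize(cv2.imread(f"pics/{n}7.png")[y:y+110,x:x+130],None,fx=5,fy=5,interpolation=cv2.INTER_CUBIC) for n,x,y in [("scene",270,200),("side",235,165)]]
k=np.hstack(k);cv2.imwrite("pics/h7.png",cv2.resize(k,None,fx=.61,fy=.61,interpolation=cv2.INTER_AREA))
```

```text
18 [ 0.42 -5.32 -1.28] [-0.0001 -0.0008  0.    ] [-0.9  -0.19 -0.  ] 24.82
15 [-0.16 -4.92 -1.7 ] [-0.     -0.0007  0.0001] [-0.97 -0.17 -0.03] 25.07
13 [ 1.47 -6.88 -1.78] [ 0.0001 -0.0004  0.0002] [-1.08 -0.43 -0.05] 25.32
11 [ 2.16 -5.78 -3.91] [0.0004 0.     0.0003] [-1.05 -0.7  -0.03] 25.57
9.5 [ 1.72 -5.92  0.29] [0.0007 0.0004 0.0006] [-1.   -0.65  0.  ] 25.82
8 [ 2.04 -5.53  2.34] [0.0009 0.0004 0.0009] [-1.13 -0.58  0.18] 26.07
7 [-0.36 -5.    6.94] [0.001  0.0005 0.0013] [-1.38 -0.22  0.19] 26.32
6 [ 1.62 -5.49  2.51] [0.0008 0.0003 0.0008] [-1.11 -0.55  0.03] 26.57
5 [ 2.49 -5.08 -0.42] [0.0008 0.0002 0.0003] [-0.98 -0.88  0.12] 26.82
4 [ 3.69 -5.86 -1.79] [ 0.0006  0.0001 -0.    ] [-0.95 -0.93 -0.07] 27.07
```

View pics/h7.png

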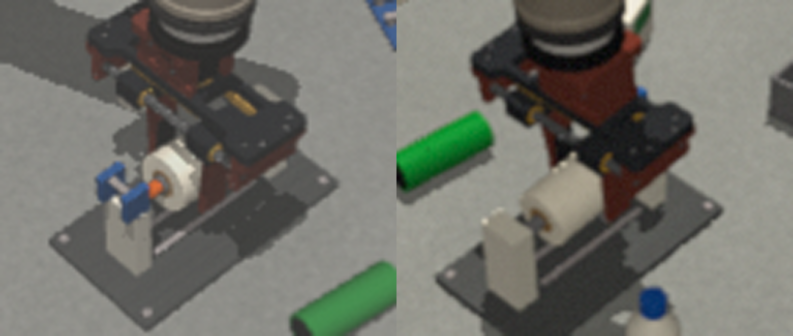

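Run:
```python
from station import manip
from h import *
X=-.0012
for t in [3,2,1,0,-.5]:
    p,o=tool(.0825,.0615,t,px=X);manip.move_straight(p,o,v=.05)
    f,s=hold_force(manip);print(t,f.round(2),(s["ee_pos"]-p).round(4),s["ft_torque"].round(2),round(s["clock"],2))
    if np.linalg.norm(f)>30: break
for n in ["scene","side","wrist"]:
    im,d=manip.get_image(n); cv2.imwrite(f"pics/{n}8.png",im[:,:,::-1])
k=[cv2.resize(cv2.imread(f"pics/{n}8.png")[y:y+110,x:x+130],None,fx=5,fy=5,interpolation=cv2.INTER_CUBIC) for n,x,y in [("scene",270,200),("side",235,165)]]
k=np.hstack(k);cv2.imwrite("pics/h8.png",cv2.resize(k,None,fx=.61,fy=.61,interpolation=cv2.INTER_AREA))
```

```text
3 [ 3.89 -5.59 -4.83] [ 0.0006  0.0001 -0.0002] [-0.84 -1.06 -0.06] 27.43
2 [ 3.27 -5.79 -8.18] [ 0.0001  0.     -0.0006] [-0.77 -1.05 -0.34] 27.68
1 [ 3.06 -4.93 -2.45] [ 0.0004  0.0001 -0.0001] [-0.99 -0.81 -0.2 ] 27.93
0 [ 3.04 -5.91 -1.4 ] [0.0004 0.     0.    ] [-1.02 -0.87 -0.09] 28.18
-0.5 [ 2.38 -5.6  -0.92] [0.0004 0.     0.0001] [-1.1  -0.65 -0.15] 28.43
```

View pics/h8.png

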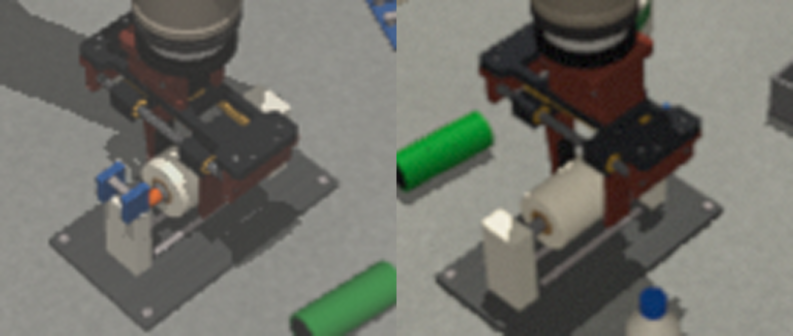

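View pics/wrist8.png

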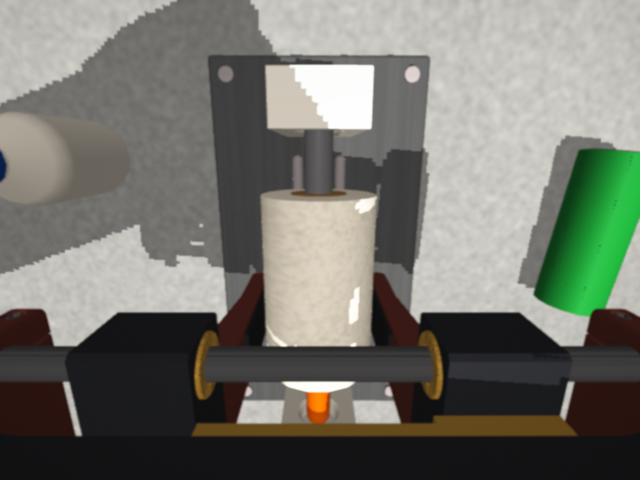

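Run:
```python
from station import manip
from h import *
manip.release()
f,s=hold_force(manip);print(f,s["ee_pos"],s["width"],s["clock"])
p=s["ee_pos"];manip.move_straight((p[0],p[1],.16),v=.1)
c=R.from_euler("z",HYAW).apply([0,-.05,0])
manip.move_straight((p[0]+c[0],p[1]+c[1],.24),v=.2)
for n in ["scene","side","wrist"]:
    im,d=manip.get_image(n); cc=manip.get_calibration(n); np.savez(n+"9.npz",im=im,d=d,**cc);cv2.imwrite(f"pics/{n}9.png",im[:,:,::-1])
    for q in ["plain_tip","plunger_tip","roll_center"]:
        for r in manip.place_of(q,n)[:2]: print(n,q,round(r["conf"],2),np.round(r["location"],1),onplane(cc,r["location"],.0615)[0].round(4))
k=[cv2.resize(cv2.imread(f"pics/{n}9.png")[y:y+110,x:x+130],None,fx=5,fy=5,interpolation=cv2.INTER_CUBIC) for n,x,y in [("scene",270,200),("side",235,165)]]
k=np.hstack(k);cv2.imwrite("pics/h9.png",cv2.resize(k,None,fx=.61,fy=.61,interpolation=cv2.INTER_AREA))
print(manip.get_state()["clock"])
```

```text
[ 0.32925709  0.15506635 -0.39500969] [5.54670651e-01 4.31174220e-04 6.06770124e-02] 0.08736074071965574 29.3333
scene plain_tip 0.95 [354.7 237.2] [0.5453 0.0869 0.0615]
scene plunger_tip 0.66 [308.  268.7] [ 0.5534 -0.0665  0.0615]
scene plunger_tip 0.43 [311.2 269.4] [ 0.5598 -0.0618  0.0615]
scene roll_center 0.87 [333.7 249.3] [0.5438 0.0202 0.0615]
side plain_tip 0.66 [268.3 247.2] [0.5486 0.0992 0.0615]
side plunger_tip 0.47 [314.4 211.3] [ 0.5671 -0.0634  0.0615]
side plunger_tip 0.3 [394.6 190.5] [ 0.4843 -0.2747  0.0615]
side roll_center 0.94 [295.8 227.7] [0.5542 0.0094 0.0615]
wrist plunger_tip 0.85 [319.2 237.3] [ 0.5596 -0.062   0.0615]
wrist plunger_tip 0.33 [319.7 159.3] [0.5538 0.0134 0.0615]
wrist roll_center 0.58 [319.1 162.7] [0.5535 0.0102 0.0615]
31.7
```

View pics/h9.png

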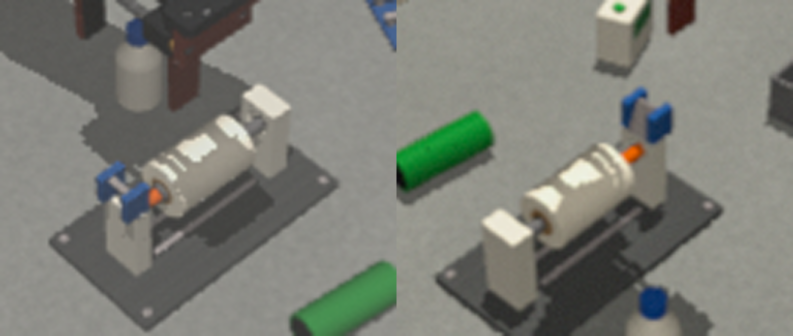

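View pics/wrist9.png

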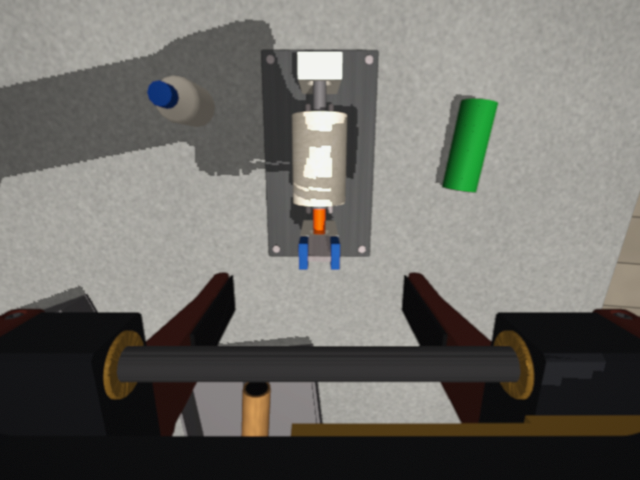

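Run:
```python
from h import *
Rz=R.from_euler("z",-HYAW)
for n in ["wrist9","side9","scene9"]:
    im,d,c=load(n+".npz"); P=Rz.apply(cloud(c,d,np.ones_like(d,bool))-[HX,HY,0])
    col=im[d>0]
    m=(abs(P[:,0])<.008)&(P[:,2]>.03)
    for y in np.arange(-.075,.08,.01):
        k=m&(abs(P[:,1]-y)<.005)
        if k.sum()>2: print(n,round(y,3),k.sum(),np.percentile(P[k,2],[50,90]).round(4))
    h=cv2.cvtColor(im,cv2.COLOR_RGB2HSV)[d>0]; o=(h[:,0]<12)&(h[:,1]>170)&(abs(P[:,0])<.03)&(abs(P[:,1])<.12)
    if o.sum(): print("orange",o.sum(),P[o].min(0).round(4),P[o].max(0).round(4))
im=cv2.imread("pics/wrist9.png")[190:290,270:370]; cv2.imwrite("pics/w9c.png",cv2.resize(im,None,fx=6,fy=6,interpolation=cv2.INTER_CUBIC))
im=cv2.imread("pics/side9.png")[185:245,270:350]; cv2.imwrite("pics/s9c.png",cv2.resize(im,None,fx=8,fy=8,interpolation=cv2.INTER_CUBIC))
```

```text
wrist9 -0.075 302 [0.0982 0.1059]
wrist9 -0.065 254 [0.0699 0.0855]
wrist9 -0.055 132 [0.0683 0.0699]
wrist9 -0.045 1947 [0.332  0.3425]
wrist9 -0.035 6001 [0.3376 0.3436]
wrist9 -0.025 209 [0.0873 0.0885]
wrist9 -0.015 199 [0.0871 0.0882]
wrist9 -0.005 226 [0.0869 0.088 ]
wrist9 0.005 228 [0.0868 0.0877]
wrist9 0.015 227 [0.0867 0.0877]
wrist9 0.025 237 [0.0864 0.0875]
wrist9 0.035 238 [0.0863 0.0874]
wrist9 0.045 147 [0.0678 0.0868]
wrist9 0.055 169 [0.0665 0.0683]
wrist9 0.065 282 [0.0672 0.0835]
wrist9 0.075 265 [0.0834 0.0843]
orange 129 [-0.0074 -0.0678  0.0626] [ 0.0043 -0.0438  0.0705]
side9 -0.075 26 [0.1015 0.1063]
side9 -0.065 74 [0.0677 0.0892]
side9 -0.055 15 [0.0669 0.0706]
side9 -0.045 21 [0.3296 0.3712]
side9 -0.035 135 [0.3519 0.4009]
side9 -0.025 332 [0.4517 0.4975]
side9 -0.015 315 [0.5595 0.5954]
side9 -0.005 122 [0.5548 0.5771]
side9 0.005 22 [0.0871 0.0883]
side9 0.015 16 [0.0864 0.0875]
side9 0.025 24 [0.0866 0.0882]
side9 0.035 21 [0.0859 0.0874]
side9 0.045 63 [0.0676 0.0865]
side9 0.055 17 [0.0644 0.0688]
side9 0.065 3 [0.0824 0.0829]
side9 0.075 22 [0.0839 0.0855]
orange 78 [-0.0298 -0.0872  0.0534] [ 0.0145 -0.0249  0.4005]
scene9 -0.075 38 [0.598  0.5994]
scene9 -0.065 29 [0.5986 0.5996]
scene9 -0.055 37 [0.5979 0.5988]
scene9 -0.045 50 [0.5951 0.5982]
scene9 -0.035 114 [0.5957 0.6026]
scene9 -0.025 60 [0.5994 0.6034]
scene9 -0.015 23 [0.0852 0.5972]
scene9 -0.005 23 [0.0844 0.0867]
scene9 0.005 17 [0.0845 0.0863]
scene9 0.015 21 [0.0837 0.087 ]
scene9 0.025 17 [0.0841 0.0857]
scene9 0.035 17 [0.0842 0.0865]
scene9 0.045 4 [0.0846 0.0851]
scene9 0.055 10 [0.065  0.0667]
scene9 0.065 51 [0.0641 0.0806]
scene9 0.075 26 [0.0809 0.0844]
orange 7 [ 0.0007 -0.0515  0.065 ] [ 0.0071 -0.0463  0.0686]
```

View pics/w9c.png

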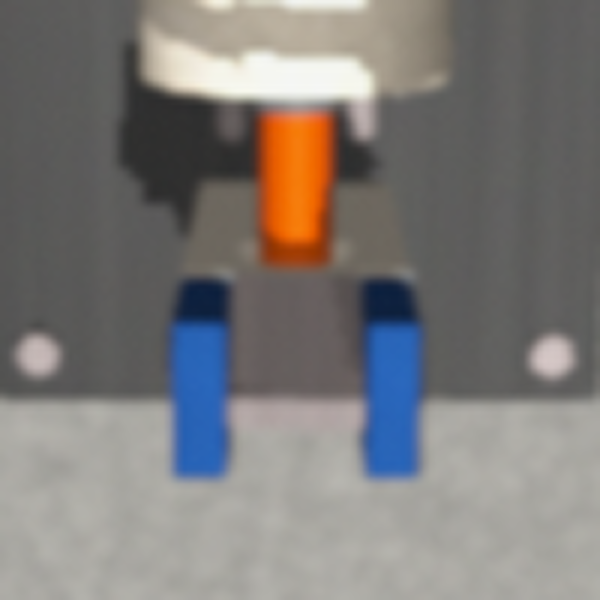

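View pics/s9c.png

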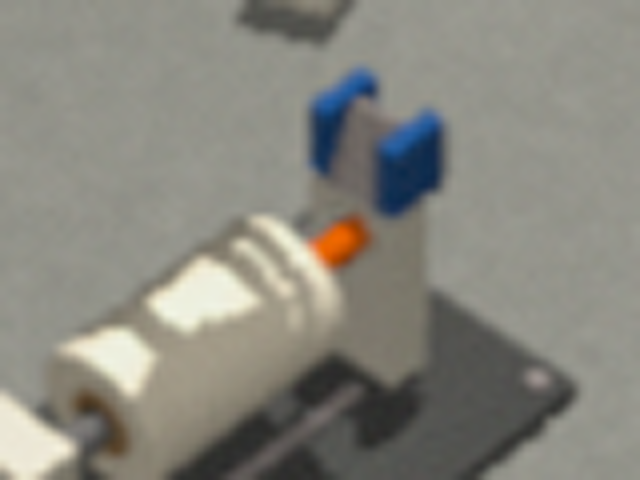

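Run:
```python
from station import manip
from h import *
manip.sleep(.3)
for n in ["scene","side"]:
    manip.get_image(n);cc=manip.get_calibration(n)
    for q,z in {"core_center":.022,"reagent":0,"jar":0,"timer":0}.items():
        print(n,q,[(round(r["conf"],2),onplane(cc,r["location"],z)[0].round(3).tolist()) for r in manip.place_of(q,n)[:2]])
s=manip.get_state();print(s["clock"],s["force"],s["width"])
manip.sign_off()
```

```text
scene core_center [(0.68, [0.712, 0.03, 0.022]), (0.55, [0.502, -0.322, 0.022])]
scene reagent [(0.8, [0.426, 0.056, 0.0]), (0.38, [0.73, -0.185, 0.0])]
scene jar [(0.79, [0.708, 0.21, 0.0])]
scene timer [(0.73, [0.721, -0.192, 0.0])]
side core_center [(0.97, [0.702, 0.041, 0.022]), (0.67, [0.508, -0.317, 0.022])]
side reagent [(0.69, [0.415, 0.056, 0.0])]
side jar [(0.8, [0.718, 0.211, 0.0]), (0.51, [0.499, 0.32, 0.0])]
side timer [(0.89, [0.734, -0.191, 0.0])]
32.5 [-0.34473735  0.17753396 -0.18224472] 0.08800137605937317
the job is handed in; nothing more can be done
```

The roll is changed and the job is handed in at about 32.5 s of the 64 s. I put the spent core in the farther grey tray. Then I set the new roll's plain end against the floor of the fixed cup and rotated the orange end down the ramp into the lower cup, released, and backed the gripper away.

**Roll:** After release it lies nearly level, about 1° along its top. Its top is about 87 mm up, where the fitted roll should be. The orange end disappears into the cup mouth below the ramp. The contact force rose and then dropped off again as the end slid down.

**Core:** The cameras place it within about 11 mm of the tray centre.

**Bystanders:** The bottle, jar and timer show no shift beyond camera noise. The largest change was one jar reading from the side camera, about 16 mm off its first value, while the scene camera put it about 3 mm off. The robot never went near the jar.

**Not confirmed:** I could not read the plunger joint, so its travel past 7 mm and its final value are inferred from the path, the forces and the pictures. The networks' estimates of the hidden spindle tips scattered by about 1 cm, so I did not rely on them. The depth readings and close-up views showed a good fit.

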